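# Load the inlay billet up the slicing jig's ramp to its length stop

## Task

Lay the long walnut billet lengthwise on the open foot of the slicing jig's ramp and let go of it. Then push it up the ramp, under the bridge with its sprung shoe, until it beds against the cork-faced stop plate, which is set somewhere beyond the bridge: press it there firmly for a moment, but never with more than 15 N on the stop, and leave it resting flat against the stop. Leave the other things on the bench alone.

Things in the scene. Friction and masses are not known exactly. Their poses are not given: they have to be found in the camera images.
- billet: Rectangular walnut block, 120 x 45 x 40 mm (x, y, z; x is its length), about 0.17 kg, its two ends alike; lies loose on the bench. Origin: centre of its underside, z up.
- deck: The jig's plywood ramp, 375 x 110 mm, rising at 10 degrees (0.1745 rad), fixed on a 150 mm wide base plate on the bench. Origin: middle of its lower edge (the foot) on the sliding surface, 21 mm above the bench; x points up the slope in the surface, y to the left going up, z square to the surface. The surface is open from x = 0 to 145 mm; above that lies the channel.
- channel (a point): Middle of the mouth of the straight channel, on the sliding surface, at deck x = 190 mm. Wooden fences 12 mm high, 48 mm apart, run from here to the top of the ramp. Below it, from x = 145 to 190 mm, two flared guides of the same height funnel in from about 75 mm wide.
- bridge (a point): Middle of the top of the wooden bridge that crosses the channel from deck x = 235 to 265 mm; its top is 60 mm and its underside 48 mm above the sliding surface, its posts 76 mm apart.
- shoe: Sprung steel shoe under the bridge, with a sloping lead-in facing down the ramp. Its lowest face hangs about 37.5 mm above the surface, in the way of the billet's top edge. It gives way upwards; passing it takes a push of several newtons (about 4 to 12 N, not known beforehand), and it drags on the billet right up to the stop. Origin: its lowest face, middle.
- end_block: Wooden block fixed across the ramp's top, 60 wide, 34 high, its lower face at deck x = 352 mm (origin: middle of that face's lower edge; axes as the deck's). Through it runs a rod bearing the stop: a brass plate 40 x 28 mm across the channel, cork-faced, the face set anywhere from 270 to 320 mm up the deck (not measured: feel for it). It yields 1 mm per 6 N; at most 15 N on it.
- offcut: Bystander: short wide walnut offcut, 70 x 62 x 30 mm, not the billet. Origin: centre of its underside.
- pencil: Bystander: flat carpenter's pencil, 150 x 13 x 8 mm, lying beside the jig. Origin: centre of its underside.
- hammer: Bystander: hammer lying on the bench near the robot on its right.
- glue: Bystander: white glue bottle, 56 mm wide, 150 mm high. Origin: centre of its underside.
- varnish: Bystander: amber jar with lid, 70 mm wide, 90 mm high. Origin: centre of its underside.
- chisel: Bystander: small red-handled screwdriver lying on the bench near the robot on its left.
Not all that is in view belongs to the job. Leave any black, red or turquoise look-alike of the billet alone.

How it is judged:
By the outcome, as a careful person would: the job done as asked, in the order asked, and still so for the second after the job is handed in, with the robot touching nothing.
It also fails if it takes over 72 s, if anything falls off the work surface, if the arm or the gripper's body presses on something with over 40 N, if the wrist force passes 120 N, or if a joint passes its speed limit or range.

## Robot

A 6-joint arm with a two-finger parallel gripper is mounted at the origin on the work surface. World frame = base frame: x ahead of the robot, y to its left, z up, the work surface at z = 0. Lengths are in m, angles in rad, forces in N, time in s.
With the tool pointing down it reaches from about 0.275 to 0.725 m from the base axis. Payload 15.9 kg.
Tool frame: the origin (TCP) lies midway between the tips of the shut fingers; the grasp point (between the pads) lies 19 mm behind it; z points along the fingers, y is the line along which they close (so a half turn about z gives the same grasp; the last joint's range is limited). The gripper opens to 85 mm and grips with 20 to 120 N. Pads are 22 mm wide; open, the fingers measure 114 mm over their backs; the gripper's body (76 mm by 85 mm) begins 54 mm behind the grasp point. The pads swing forward as they close: fully open they stand 13 mm farther back than shut.
Start: joints at [-1.315, 0.213, -0.034, 1.323, 0, 1.571], TCP at [0.127, -0.484, 0.231] pointing down, gripper open.
Joint ranges: [-2.98, 2.98], [-0.74, 1.72], [-1.14, 1.35], [-2.1, 2.04], [-1.57, 1.44], [-3.14, 3.14]. Speed limits (rad/s): [1.89, 1.89, 2.39, 2.57, 3.14, 3.14].

## Interface

Orientations are given as a 3x3 rotation matrix whose columns are the frame's x, y, z axes.
In Python, from rig import bot gives the robot as it stands.
- The arm moves only by the tool send_rows, never from a script. Its argument "commands" is a list of rows, each an object with "travel": the shift along the tool's x, y, z in mm, a list of three; "yaw": the turn about the tool's z in rad; "grip": the gripper's target within -1 to 1 (shut at 1, half-way at 0, fully open at -1). In form: [{"travel": [dx, dy, dz], "yaw": yaw, "grip": grip}, ...]. A call has 1 to 20 rows; each row is the pose to reach, as a shift and turn from the pose commanded when the call began, along the tool's axes at that moment; what a row does not reach only later rows make up. A row lasts 1/12 s, in which the tool goes at most 41.7 mm and 7.16 degrees, less where a joint would pass 70% of its speed; a pose out of reach is approached as far as the arm can. A call with a gripper value outside its range is refused whole. The fingers move at their own pace and stop on an object; "force" is the grip in N (left out, the last holds). Time passes only in rows, so rows that repeat a pose let the fingers close. It gives the time, the measured TCP pose, the force, the opening and the grip force at its end, in the units of the state.
- bot.sense(): the state, without advancing time (a new reading comes with each control period).
- bot.grab_frame(name): name is "scene" or "top"; returns (picture, depth): 420x560x3 uint8, red, green, blue; 420x560 float32, m along the optical axis (not along the pixel's ray), 0 where there is no reading.
- bot.camera_params(name): a dict with "K" (3x3 intrinsics, pixels), "dist_coeffs" ([k1, k2, p1, p2, k3] as OpenCV has them; the pictures are not rectified), "rvec" (rotation vector, rad) and "tvec" (3), from world to camera coordinates, as OpenCV has them. Camera axes: x right, y down, z forward; pixel columns grow to the right and rows downward; lengths in m; the calibration is good to about 2 mm. A picture is of the moment at which its call begins. camera_params takes no time and is no camera call.
- bot.close_job(): hands the job in; it is judged then, once.
Trained networks look in the newest picture that a camera, given by its name, has taken for a name from the list of things; names that differ only in an ending like _2 or _b are one class to them, and where a whole thing is asked for, a point or a joint stands for the part that bears it (a point fixed in the world has none). Each returns a list of dicts, best first, with "p" (0 to 1); they miss things now and then, are a little off and sometimes report something else, mostly with a low value. They report only what shows in the picture. A call takes as long as a camera call. They do not tell look-alikes from the thing itself.
- bot.spot_in(camera, label): "rect" ([left, top, width, height] in pixels, round what is visible of it).
The state is a dict: "time_s": time; "joint_pos": joint angles; "joint_velocities": joint speeds; "effort": joint torques, N m; "tool_pos": TCP position; "tcp_rot": TCP orientation; "wrist_force": force on the tool from outside, world axes, zero at the start; "moment": the same for the moment, N m; "grip_width": finger opening in m; "grasp_force": force on a finger pad.
Only numpy, scipy, OpenCV 4.12 (cv2) and the standard library are available. Lean on these libraries where they do the work, as an engineer would, in place of code of your own. Each camera call takes 0.05 s, during which the arm holds its last target. There are 200 camera calls.

## Working session

There is one attempt and no reset: what is moved stays moved. The work goes in short steps, Python scripts to look and compute and a tool call to move; the robot and the scene stay as the last step left them, time stands still between calls to the robot, and variables do not carry over. Pictures are saved under pics/ and viewed, at most 10 in all, crops included, and the job is handed in when it is done.

Besides the shell and the picture viewer there is one more tool, called after "Emit:" in YAML: its name, and indented under it one key for each argument. send_rows: Moves the arm, as the interface text tells. Its arguments: {"type":"object","properties":{"commands":{"type":"array"},"force":{"type":"number"}},"required":["commands"]}

```bash
ls; mkdir -p pics; python3 - <<'E'
from rig import bot
import cv2
for c in("scene","top"):
    im,d=bot.grab_frame(c); cv2.imwrite(f"pics/{c}0.png",im[:,:,::-1])
    for n in("billet","deck","end_block","offcut","bridge"):
        try: print(c,n,[(r["rect"],round(r["p"],2)) for r in bot.spot_in(c,n)[:4]])
        except Exception as e: print(c,n,e)
s=bot.sense();print(s["time_s"],s["tool_pos"],s["tcp_rot"],s["grip_width"])
E
```

```text
pics
scene billet [([338.1, 132.3, 43.0, 25.3], 0.85), ([253.3, 155.5, 37.7, 35.0], 0.71), ([351.1, 180.8, 21.1, 39.9], 0.63), ([305.3, 149.3, 34.6, 29.1], 0.6)]
scene deck [([226.2, 206.6, 142.0, 72.1], 0.66)]
scene end_block [([320.4, 237.9, 51.2, 29.2], 0.67)]
scene offcut [([197.4, 285.3, 25.6, 35.4], 0.63)]
scene bridge [([220.2, 206.0, 148.3, 69.1], 0.95)]
top billet [([198.8, 144.6, 36.0, 35.3], 0.91), ([182.3, 196.9, 26.6, 38.8], 0.86), ([142.2, 178.0, 23.8, 35.5], 0.85), ([219.5, 228.4, 25.7, 36.8], 0.56)]
top deck [([270.0, 117.7, 47.4, 124.9], 0.6)]
top end_block [([269.0, 117.4, 45.7, 124.8], 0.74), ([280.5, 119.2, 20.7, 35.4], 0.64), ([152.8, 143.1, 26.5, 23.9], 0.17)]
top offcut [([361.6, 195.2, 24.9, 26.4], 0.58)]
top bridge [([273.1, 120.1, 41.5, 123.8], 0.72)]
0.6 [ 0.12649395 -0.4837091   0.23129634] [[ 9.67466274e-01  2.53000017e-01 -2.87826462e-05]
 [ 2.53000018e-01 -9.67466273e-01  3.18143928e-05]
 [-1.97971975e-05 -3.80613620e-05 -9.99999999e-01]] 0.08520209030200245
```

View pics/scene0.png

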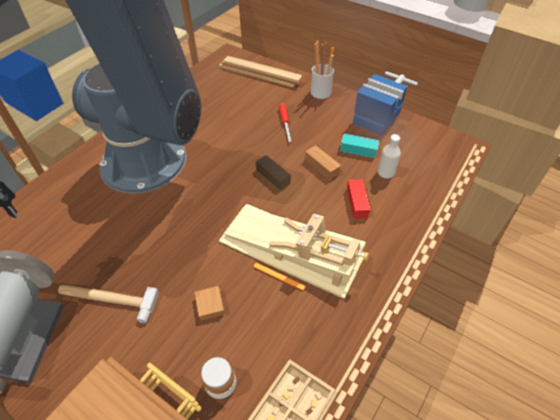

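View pics/top0.png

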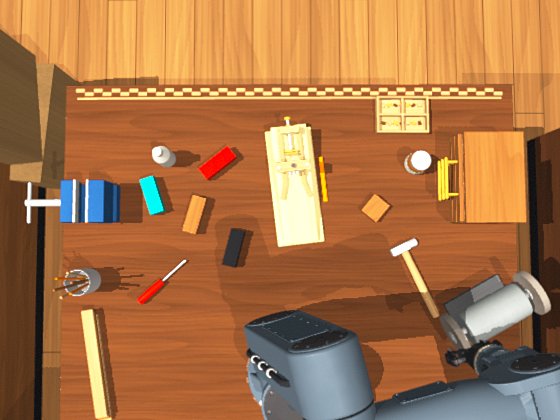

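The top view shows the walnut billet at about (195,215), with the black (233,247), red (218,162) and turquoise (151,195) look-alikes around it. The jig's foot is near (300,243) and its top near (290,122).

```bash
cat > h.py <<'E'
from rig import bot
import numpy as np, cv2
def cloud(c, f=None):
    im,d = f or bot.grab_frame(c); p=bot.camera_params(c)
    K=np.array(p["K"]);D=np.array(p["dist_coeffs"]);R=cv2.Rodrigues(np.array(p["rvec"],float))[0];t=np.array(p["tvec"]).ravel()
    v,u=np.mgrid[:420,:560]
    n=cv2.undistortPoints(np.stack([u,v],-1).reshape(-1,1,2).astype(float),K,D).reshape(420,560,2)
    P=np.dstack([n*d[...,None],d])
    return im,(P-t)@R,d>0
def rect(pts): 
    (c,s,a)=cv2.minAreaRect(pts[:,:2].astype(np.float32)*1000); return np.round(c,1),np.round(s,1),round(a,1)
def project(c,X):
    p=bot.camera_params(c)
    return cv2.projectPoints(np.array(X,float).reshape(-1,1,3),np.array(p["rvec"],float),np.array(p["tvec"],float),np.array(p["K"]),np.array(p["dist_coeffs"]))[0].reshape(-1,2)
E
python3 - <<'E'
from h import *
for c,bb in(("top",(178,190,35,50)),("scene",(298,142,48,42))):
    im,W,ok=cloud(c)
    x,y,w,h=bb
    s=np.zeros(ok.shape,bool);s[y:y+h,x:x+w]=1
    m=s&ok&(W[...,2]>.03)&(W[...,2]<.06)
    q=W[m];print(c,"billet",m.sum(),rect(q),np.median(q[:,2]))
    # jig
    near=ok&(W[...,2]>.012)&(W[...,2]<.15)
    s=np.zeros(ok.shape,bool)
    if c=="top": s[115:250,262:328]=1
    else: s[200:300,215:375]=1
    hsv=cv2.cvtColor(im,cv2.COLOR_RGB2HSV)
    q=W[near&s&(W[...,0]>.3)]
    print("jig",len(q),rect(q),q.min(0),q.max(0))
    b=W[ok&s&(W[...,2]<.012)&(W[...,2]>.004)];print("base",len(b),rect(b) if len(b)>5 else 0)
    fl=W[ok&s&(abs(W[...,2])<.03)]; print(np.median(W[ok&(W[...,2]<.02)&(W[...,2]>-.02)][:,2]))
    np.save(c+"_jig.npy",q)
E
```

```text
top billet 499 (array([513.3, 308.2]), array([ 45.7, 120.4]), 74.9) 0.0392677625560473
jig 4270 (array([614.6, -23.4]), array([397. , 184.8]), 8.9) [ 0.40846708 -0.11580596  0.01200366] [0.81115008 0.0801115  0.13966243]
base 1441 (array([620.7, -16.2]), array([215.6, 444.2]), 89.6)
-0.0002466969232697534
scene billet 463 (array([523.6, 349.5]), array([134.5, 122.3]), 73.4) 0.03991863791344734
jig 5501 (array([619.9,  -7.5]), array([447.6, 301. ]), 39.7) [ 0.41448205 -0.26438062  0.01202223] [0.81327563 0.23076297 0.13738434]
base 2286 (array([610.2,  -2. ]), array([471.8, 331. ]), 34.1)
0.0003371270824170457
```

```bash
python3 - <<'E'
from h import *
from scipy.optimize import least_squares
allp=[]
for c in("top","scene"):
    q=np.load(c+"_jig.npy")
    # initial seed: axis yaw ~ 4deg, foot approx; RANSAC planes with 10deg tilt
    rng=np.random.default_rng(0);best=(0,)
    for i in range(3000):
        a,b,d=q[rng.choice(len(q),3,False)]
        n=np.cross(b-a,d-a);l=np.linalg.norm(n)
        if l<1e-4: continue
        n/=l; n*=np.sign(n[2])
        if abs(np.degrees(np.arccos(n[2]))-10)>1.5 or n[0]>0: continue
        k=(abs((q-a)@n)<.0025).sum()
        if k>best[0]: best=(k,n,a)
    k,n,a=best; 
    m=abs((q-a)@n)<.003; ce=q[m].mean(0); n=np.linalg.svd(q[m]-ce,full_matrices=0)[2][2]; n*=np.sign(n[2])
    m=abs((q-ce)@n)<.003; p=q[m]
    print(c,k,"tilt",np.degrees(np.arccos(n[2])),"yaw",np.degrees(np.arctan2(-n[1],-n[0])),"z=21 offset: x at y=0",ce[0]-((.021-ce[2])*n[2]-ce[1]*n[1]*-1*-1)/n[0] if 0 else "")
    # drop outliers: largest connected set via y-limits by percentiles
    p=p[(p[:,0]>.40)&(p[:,0]<.80)&(abs(p[:,1])<.11)]
    print(" deck rect",len(p),rect(p),"z",np.percentile(p[:,2],[1,99]))
    allp.append((c,p,n,ce))
    yaw=np.radians(4.7)
    # edges per x bin
    for x0 in np.arange(.41,.80,.04):
        s=p[(p[:,0]>x0)&(p[:,0]<x0+.04)]
        if len(s)>20: print("  x%.2f"%x0,np.round(np.percentile(s[:,1],[2,50,98])*1000,1),"zmed %.4f"%np.median(s[:,2]),"xm %.4f"%np.median(s[:,0]))
E
python3 - <<'E'
import cv2
im=cv2.imread('pics/top0.png')[105:260,250:345]
cv2.imwrite('pics/jigc.png',cv2.resize(im,None,fx=3.8,fy=3.8,interpolation=cv2.INTER_CUBIC))
E
```

```text
top 1431 tilt 9.886981170045779 yaw 5.240525717836136 z=21 offset: x at y=0 
 deck rect 1678 (array([606. , -12.9]), array([369.2, 110. ]), 6.5) z [0.02016422 0.08466226]
  x0.41 [-84.4 -29.3  19.7] zmed 0.0234 xm 0.4344
  x0.45 [-81.2 -26.2  25.5] zmed 0.0292 xm 0.4697
  x0.49 [-74.7 -19.9  28.6] zmed 0.0365 xm 0.5112
  x0.53 [-71.4 -19.8  31.5] zmed 0.0428 xm 0.5494
  x0.57 [-68.1 -13.5  40.8] zmed 0.0502 xm 0.5938
  x0.61 [-64.6 -10.4  42.1] zmed 0.0567 xm 0.6284
  x0.65 [-58.    2.2  49.7] zmed 0.0665 xm 0.6849
  x0.69 [-52.    5.3  52.8] zmed 0.0711 xm 0.7098
  x0.73 [-50.3  -4.3  57.4] zmed 0.0782 xm 0.7500
  x0.77 [-45.6 -29.7  58.5] zmed 0.0839 xm 0.7810
scene 2496 tilt 9.919320250704638 yaw 6.09455705823243 z=21 offset: x at y=0 
 deck rect 2653 (array([604.9, -14.8]), array([371.7, 114. ]), 6.3) z [0.02115822 0.08594689]
  x0.41 [-86.8 -29.2  19.2] zmed 0.0239 xm 0.4357
  x0.45 [-85.1 -32.8  24.5] zmed 0.0299 xm 0.4699
  x0.49 [-79.6 -28.6  27.8] zmed 0.0371 xm 0.5105
  x0.53 [-75.5 -24.   30. ] zmed 0.0441 xm 0.5484
  x0.57 [-71.4 -14.4  38.7] zmed 0.0512 xm 0.5905
  x0.61 [-67.4 -51.8   5. ] zmed 0.0568 xm 0.6218
  x0.65 [-63.   -5.3  47.9] zmed 0.0663 xm 0.6765
  x0.69 [-58.5 -18.8  53.1] zmed 0.0728 xm 0.7152
  x0.73 [-54.  -19.2  55.5] zmed 0.0783 xm 0.7455
  x0.77 [-50.  -30.2  58.8] zmed 0.0845 xm 0.7827
```

View pics/jigc.png

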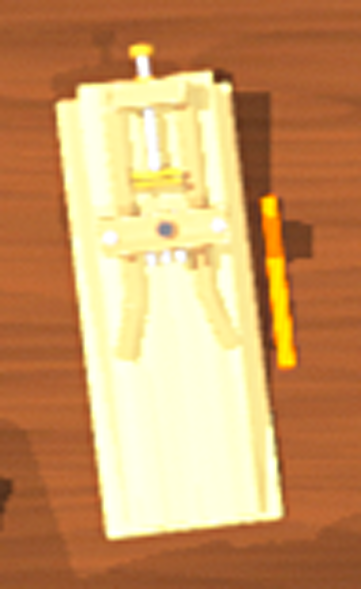

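Billet: centre (513,308), axis at −15.1°, height 40 mm, size matches. Deck: foot at about (422,−34.5), yaw 6.35°, 110 × 369 mm in plan, which also matches. Moving over the billet.

Emit:
send_rows:
  commands:
    - {"travel": [287, -334, 0], "yaw": 0.26, "grip": -1}
    - {"travel": [574, -669, 0], "yaw": 0.52, "grip": -1}
    - {"travel": [574, -669, 0], "yaw": 0.52, "grip": -1}
    - {"travel": [574, -669, 0], "yaw": 0.52, "grip": -1}
    - {"travel": [574, -669, 0], "yaw": 0.52, "grip": -1}
    - {"travel": [574, -669, 0], "yaw": 0.52, "grip": -1}
    - {"travel": [574, -669, 0], "yaw": 0.52, "grip": -1}
    - {"travel": [574, -669, 0], "yaw": 0.52, "grip": -1}
    - {"travel": [574, -669, 0], "yaw": 0.52, "grip": -1}
    - {"travel": [574, -669, 0], "yaw": 0.52, "grip": -1}
    - {"travel": [574, -669, 0], "yaw": 0.52, "grip": -1}
    - {"travel": [574, -669, 0], "yaw": 0.52, "grip": -1}
    - {"travel": [574, -669, 0], "yaw": 0.52, "grip": -1}
    - {"travel": [574, -669, 0], "yaw": 0.52, "grip": -1}
    - {"travel": [574, -669, 0], "yaw": 0.52, "grip": -1}
    - {"travel": [574, -669, 0], "yaw": 0.52, "grip": -1}
    - {"travel": [574, -669, 0], "yaw": 0.52, "grip": -1}
    - {"travel": [574, -669, 0], "yaw": 0.52, "grip": -1}
    - {"travel": [574, -669, 0], "yaw": 0.52, "grip": -1}
    - {"travel": [574, -669, 0], "yaw": 0.52, "grip": -1}

```text
time_s: 2.37
tool_pos: [0.3852, -0.0753, 0.2314]
tcp_rot: [[0.976, -0.218, 0.007], [-0.218, -0.975, 0.034], [-0.001, -0.034, -0.999]]
wrist_force: [0.3, 0.5, 0.0]
grip_width: 0.0854
grasp_force: 0.0
```

Emit:
send_rows:
  commands:
    - {"travel": [41, -402, 0], "yaw": 0, "grip": -1}
    - {"travel": [41, -402, 0], "yaw": 0, "grip": -1}
    - {"travel": [41, -402, 0], "yaw": 0, "grip": -1}
    - {"travel": [41, -402, 0], "yaw": 0, "grip": -1}
    - {"travel": [41, -402, 0], "yaw": 0, "grip": -1}
    - {"travel": [41, -402, 0], "yaw": 0, "grip": -1}
    - {"travel": [41, -402, 0], "yaw": 0, "grip": -1}
    - {"travel": [41, -402, 0], "yaw": 0, "grip": -1}
    - {"travel": [41, -402, 0], "yaw": 0, "grip": -1}
    - {"travel": [41, -402, 0], "yaw": 0, "grip": -1}
    - {"travel": [41, -402, 0], "yaw": 0, "grip": -1}
    - {"travel": [41, -402, 0], "yaw": 0, "grip": -1}
    - {"travel": [41, -402, 0], "yaw": 0, "grip": -1}
    - {"travel": [41, -402, 0], "yaw": 0, "grip": -1}
    - {"travel": [41, -402, 0], "yaw": 0, "grip": -1}
    - {"travel": [41, -402, 0], "yaw": 0, "grip": -1}

```text
time_s: 3.7
tool_pos: [0.4406, -0.0524, 0.2434]
tcp_rot: [[0.986, -0.166, 0.01], [-0.166, -0.984, 0.069], [-0.002, -0.069, -0.998]]
wrist_force: [-0.2, 0.3, 0.1]
grip_width: 0.0853
grasp_force: 0.0
```

```bash
python3 - <<'E'
from h import *
s=bot.sense(); np.set_printoptions(precision=3,suppress=True)
print(s["joint_pos"],s["joint_velocities"],s["tool_pos"]);im,d=bot.grab_frame("scene"); cv2.imwrite("pics/s1.png",im[:,:,::-1])
s=bot.sense();print(s["joint_pos"],s["joint_velocities"])
E
```

```text
[-0.168  0.096 -0.145  1.332  0.069  3.141] [ 0.     0.029  0.04   0.012 -0.    -0.001] [ 0.441 -0.052  0.243]
[-0.168  0.096 -0.145  1.332  0.069  3.141] [-0.    -0.001 -0.007 -0.005 -0.    -0.001]
```

Joint 6 hit its limit, so I'll use the half-turned grasp instead.

Emit:
send_rows:
  commands:
    - {"travel": [0, 0, 0], "yaw": -0.5, "grip": -1}
    - {"travel": [0, 0, 0], "yaw": -0.5, "grip": -1}
    - {"travel": [0, 0, 0], "yaw": -0.5, "grip": -1}
    - {"travel": [0, -50, 0], "yaw": -0.8, "grip": -1}
    - {"travel": [4, -100, 0], "yaw": -1.2, "grip": -1}
    - {"travel": [6, -150, 0], "yaw": -1.5, "grip": -1}
    - {"travel": [8, -200, 0], "yaw": -2, "grip": -1}
    - {"travel": [10, -250, 0], "yaw": -2, "grip": -1}
    - {"travel": [12, -300, 0], "yaw": -2, "grip": -1}
    - {"travel": [12, -367, 0], "yaw": -2, "grip": -1}
    - {"travel": [12, -367, 0], "yaw": -2, "grip": -1}
    - {"travel": [12, -367, 0], "yaw": -2, "grip": -1}
    - {"travel": [12, -367, 0], "yaw": -2, "grip": -1}
    - {"travel": [12, -367, 0], "yaw": -2, "grip": -1}
    - {"travel": [12, -367, 0], "yaw": -2, "grip": -1}
    - {"travel": [12, -367, 0], "yaw": -2, "grip": -1}
    - {"travel": [12, -367, 0], "yaw": -2, "grip": -1}
    - {"travel": [12, -367, 0], "yaw": -2, "grip": -1}
    - {"travel": [12, -367, 0], "yaw": -2, "grip": -1}
    - {"travel": [12, -367, 0], "yaw": -2, "grip": -1}

```text
time_s: 5.42
tool_pos: [0.5132, 0.3065, 0.2688]
tcp_rot: [[-0.257, 0.966, 0.01], [0.964, 0.255, 0.069], [0.064, 0.027, -0.998]]
wrist_force: [0.2, -0.2, 0.2]
grip_width: 0.0855
grasp_force: 0.0
```

Emit:
send_rows:
  commands:
    - {"travel": [-4, -2, 60], "yaw": -0.5, "grip": -1}
    - {"travel": [-8, -4, 120], "yaw": -1.047, "grip": -1}
    - {"travel": [-10, -5, 180], "yaw": -1.047, "grip": -1}
    - {"travel": [-10, -5, 180], "yaw": -1.047, "grip": -1}
    - {"travel": [-10, -5, 180], "yaw": -1.047, "grip": -1}
    - {"travel": [-10, -5, 180], "yaw": -1.047, "grip": -1}
    - {"travel": [-10, -5, 180], "yaw": -1.047, "grip": -1}
    - {"travel": [-10, -5, 180], "yaw": -1.047, "grip": -1}
    - {"travel": [-10, -5, 180], "yaw": -1.047, "grip": -1}
    - {"travel": [-10, -5, 180], "yaw": -1.047, "grip": -1}
    - {"travel": [-10, -5, 180], "yaw": -1.047, "grip": -1}
    - {"travel": [-10, -5, 180], "yaw": -1.047, "grip": -1}

```text
time_s: 6.42
tool_pos: [0.5127, 0.308, 0.0885]
tcp_rot: [[-0.965, 0.261, 0.01], [0.261, 0.963, 0.069], [0.008, 0.069, -0.998]]
wrist_force: [-1.0, 0.1, -0.5]
grip_width: 0.0855
grasp_force: 0.0
```

```bash
cat >> h.py <<'E'
def tt(*targets):
    s=bot.sense(); R=np.array(s["tcp_rot"]); p=np.array(s["tool_pos"])
    np.set_printoptions(precision=3,suppress=True)
    print("t",s["time_s"],"tcp",p,"xang",np.degrees(np.arctan2(R[1,0],R[0,0])).round(1),"z",R[:,2],"J",np.array(s["joint_pos"]),"F",np.array(s["wrist_force"]),"w",s["grip_width"],s["grasp_force"])
    for t in targets: print(np.array(t),"->",(R.T@(np.array(t)-p)*1000).round(1))
E
python3 - <<'E'
from h import *
tt((.5133,.308,.08),(.5133,.308,.01))
im,d=bot.grab_frame("scene"); cv2.imwrite("pics/s2.png",cv2.resize(im[60:280,200:480,::-1],None,fx=2.5,fy=2.5))
E
```

```text
t 6.4167 tcp [0.513 0.308 0.088] xang 164.9 z [ 0.01   0.069 -0.998] J [ 0.512  0.437 -0.091  1.     0.055  0.778] F [-1.035  0.12  -0.486] w 0.08545501643014888 0.0
[0.513 0.308 0.08 ] -> [-0.6 -0.4  8.5]
[0.513 0.308 0.01 ] -> [-1.2 -5.2 78.3]
```

View pics/s2.png

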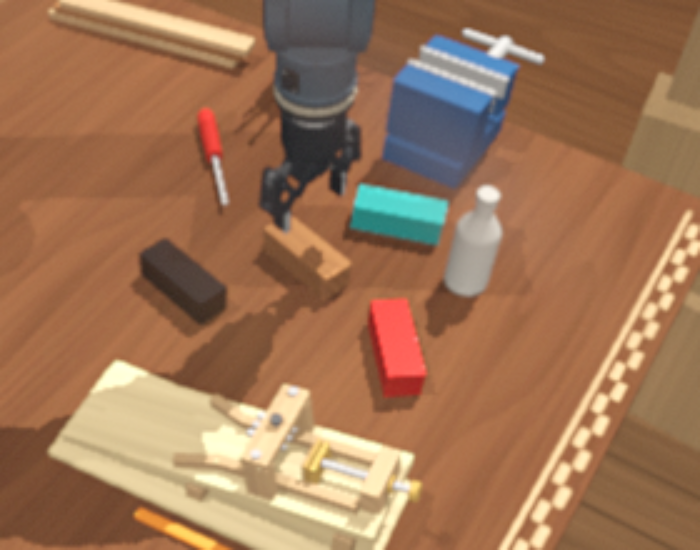

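The gripper stands over the billet (crop at 305,250), and the turquoise block is clear of the finger. Descend and grip.

Emit:
send_rows:
  commands:
    - {"travel": [-1, -2, 35], "yaw": 0, "grip": -1}
    - {"travel": [-1, -4, 60], "yaw": 0, "grip": -1}
    - {"travel": [-1, -5, 77], "yaw": 0, "grip": -1}
    - {"travel": [-1, -5, 77], "yaw": 0, "grip": -1}
    - {"travel": [-1, -5, 77], "yaw": 0, "grip": -1}
    - {"travel": [-1, -5, 77], "yaw": 0, "grip": 1}
    - {"travel": [-1, -5, 77], "yaw": 0, "grip": 1}
    - {"travel": [-1, -5, 77], "yaw": 0, "grip": 1}
    - {"travel": [-1, -5, 77], "yaw": 0, "grip": 1}
    - {"travel": [-1, -5, 77], "yaw": 0, "grip": 1}
    - {"travel": [-1, -5, 77], "yaw": 0, "grip": 1}
    - {"travel": [-1, -5, 77], "yaw": 0, "grip": 1}
    - {"travel": [-1, -5, 77], "yaw": 0, "grip": 1}
    - {"travel": [-1, -5, 77], "yaw": 0, "grip": 1}
  force: 30

```text
time_s: 7.63
tool_pos: [0.514, 0.3087, 0.0129]
tcp_rot: [[-0.966, 0.258, 0.012], [0.258, 0.964, 0.07], [0.007, 0.07, -0.997]]
wrist_force: [-2.2, -2.0, 12.6]
grip_width: 0.0454
grasp_force: 29.0
```

```bash
python3 - <<'E'
from h import *
a=np.radians(6.35);c,s=np.cos(np.radians(10)),np.sin(np.radians(10))
F=np.array([.422,-.0345,.021]);ex=np.array([c*np.cos(a),c*np.sin(a),s]);ez=np.array([-s*np.cos(a),-s*np.sin(a),c])
g=F+ex*.072; print(g,ex)
tt((.5133,.308,.16),(g[0],g[1],.16),(g[0],g[1],.07))
E
```

```text
[ 0.49247114 -0.02665766  0.03350267] [0.97876578 0.10892138 0.17364818]
t 7.6333 tcp [0.514 0.309 0.013] xang 165.0 z [ 0.012  0.07  -0.997] J [ 0.512  0.505 -0.192  0.829  0.055  0.775] F [-2.183 -1.965 12.612] w 0.04538994042257519 29.014851253596134
[0.513 0.308 0.16 ] -> [   1.4    9.5 -146.8]
[ 0.492 -0.027  0.16 ] -> [ -64.9 -318.3 -170.4]
[ 0.492 -0.027  0.07 ] -> [ -65.5 -324.7  -80.7]
```

Emit:
send_rows:
  commands:
    - {"travel": [0, 3, -40], "yaw": 0, "grip": 1}
    - {"travel": [0, 6, -80], "yaw": 0, "grip": 1}
    - {"travel": [1, 9, -120], "yaw": 0, "grip": 1}
    - {"travel": [1, 9, -147], "yaw": 0, "grip": 1}
    - {"travel": [-10, -30, -150], "yaw": -0.1, "grip": 1}
    - {"travel": [-18, -70, -152], "yaw": -0.2, "grip": 1}
    - {"travel": [-26, -110, -155], "yaw": -0.3, "grip": 1}
    - {"travel": [-34, -150, -158], "yaw": -0.373, "grip": 1}
    - {"travel": [-42, -190, -161], "yaw": -0.373, "grip": 1}
    - {"travel": [-50, -230, -164], "yaw": -0.373, "grip": 1}
    - {"travel": [-58, -270, -167], "yaw": -0.373, "grip": 1}
    - {"travel": [-65, -318, -170], "yaw": -0.373, "grip": 1}
    - {"travel": [-65, -318, -170], "yaw": -0.373, "grip": 1}
    - {"travel": [-65, -318, -170], "yaw": -0.373, "grip": 1}
    - {"travel": [-65, -318, -170], "yaw": -0.373, "grip": 1}
    - {"travel": [-65, -318, -170], "yaw": -0.373, "grip": 1}

```text
time_s: 8.97
tool_pos: [0.4923, -0.0259, 0.1587]
tcp_rot: [[-0.994, -0.112, 0.01], [-0.111, 0.991, 0.069], [-0.018, 0.067, -0.998]]
wrist_force: [-0.2, 0.9, -1.4]
grip_width: 0.0452
grasp_force: 33.6
```

```bash
python3 - <<'E'
from h import *
x,y=.4925,-.0267
tt((x,y,.075),(x,y,.06),(x,y,.046))
im,W,ok=cloud("top"); im2,d=bot.grab_frame("scene"); cv2.imwrite("pics/s3.png",cv2.resize(im2[120:330,170:420,::-1],None,fx=2.8,fy=2.8))
E
```

```text
t 8.9667 tcp [ 0.492 -0.026  0.159] xang -173.6 z [ 0.01   0.069 -0.998] J [-0.097  0.22  -0.212  1.135  0.069 -0.209] F [-0.232  0.929 -1.443] w 0.0451551989102111 33.579119519126834
[ 0.492 -0.027  0.075] -> [ 1.4 -6.5 83.4]
[ 0.492 -0.027  0.06 ] -> [ 1.7 -7.5 98.4]
[ 0.492 -0.027  0.046] -> [  1.9  -8.4 112.4]
```

View pics/s3.png

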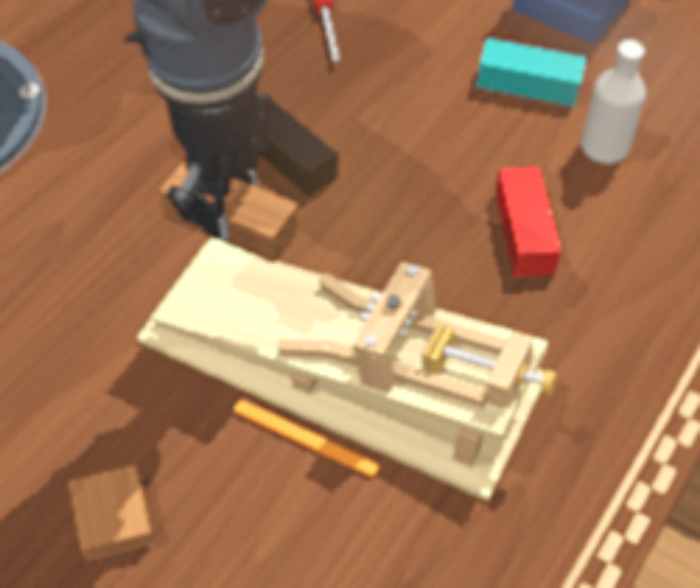

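The billet is held (crop at 240,205) above the deck foot. Lowering gently with a light grip so that it pivots flat.

Emit:
send_rows:
  commands:
    - {"travel": [0, -2, 35], "yaw": 0, "grip": 1}
    - {"travel": [1, -5, 65], "yaw": 0, "grip": 1}
    - {"travel": [1, -6, 83], "yaw": 0, "grip": 1}
    - {"travel": [2, -7, 92], "yaw": 0, "grip": 1}
    - {"travel": [2, -7, 96], "yaw": 0, "grip": 1}
    - {"travel": [2, -7, 99], "yaw": 0, "grip": 1}
    - {"travel": [2, -7, 101], "yaw": 0, "grip": 1}
    - {"travel": [2, -8, 103], "yaw": 0, "grip": 1}
    - {"travel": [2, -8, 105], "yaw": 0, "grip": 1}
    - {"travel": [2, -8, 106], "yaw": 0, "grip": 1}
    - {"travel": [2, -8, 107], "yaw": 0, "grip": 1}
    - {"travel": [2, -8, 107], "yaw": 0, "grip": 1}
  force: 20

```text
time_s: 10.07
tool_pos: [0.4923, -0.0276, 0.0513]
tcp_rot: [[-0.994, -0.112, 0.01], [-0.111, 0.992, 0.068], [-0.018, 0.067, -0.998]]
wrist_force: [-0.2, -1.8, 0.3]
grip_width: 0.0446
grasp_force: 20.4
```

Emit:
send_rows:
  commands:
    - {"travel": [0, 0, 1], "yaw": 0, "grip": 1}
    - {"travel": [0, 0, 2], "yaw": 0, "grip": 1}
    - {"travel": [0, 0, 3], "yaw": 0, "grip": 1}
    - {"travel": [0, 0, 4], "yaw": 0, "grip": 1}
    - {"travel": [0, 0, 4], "yaw": 0, "grip": 1}

```text
time_s: 10.48
tool_pos: [0.4917, -0.0273, 0.0472]
tcp_rot: [[-0.994, -0.112, 0.009], [-0.111, 0.991, 0.068], [-0.017, 0.067, -0.998]]
wrist_force: [-6.9, -2.2, 8.7]
grip_width: 0.0447
grasp_force: 21.3
```

```bash
python3 - <<'E'
from h import *
tt()
im2,d=bot.grab_frame("scene"); cv2.imwrite("pics/s4.png",cv2.resize(im2[160:300,190:390,::-1],None,fx=3.6,fy=3.6))
E
```

```text
t 10.4833 tcp [ 0.492 -0.027  0.047] xang -173.6 z [ 0.009  0.068 -0.998] J [-0.1    0.311 -0.395  0.863  0.069 -0.211] F [-6.871 -2.208  8.748] w 0.04471877794461276 21.28122389316559
```

View pics/s4.png

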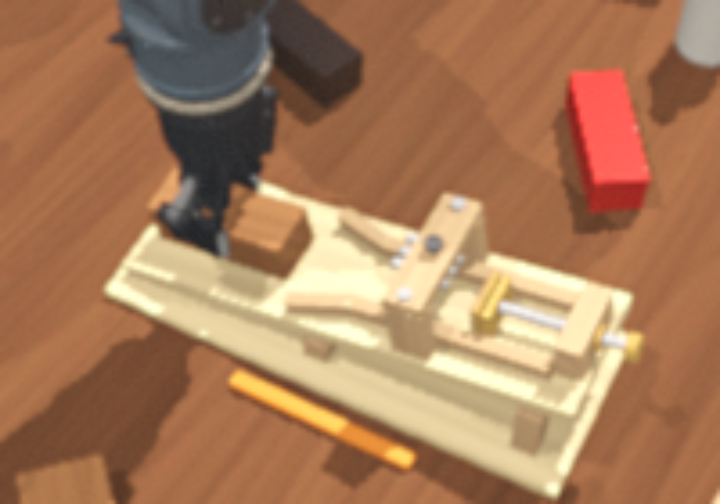

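Emit:
send_rows:
  commands:
    - {"travel": [0, 0, 3], "yaw": 0, "grip": -0.6}
    - {"travel": [0, 0, 3], "yaw": 0, "grip": -0.6}
    - {"travel": [0, 0, 2], "yaw": 0, "grip": -0.6}
    - {"travel": [0, 0, 2], "yaw": 0, "grip": -0.6}
    - {"travel": [0, 0, -20], "yaw": 0, "grip": -0.6}
    - {"travel": [0, 0, -60], "yaw": 0, "grip": -0.6}
    - {"travel": [20, 0, -80], "yaw": 0, "grip": 0}
    - {"travel": [60, 2, -80], "yaw": 0, "grip": 1}
    - {"travel": [100, 4, -80], "yaw": 0, "grip": 1}
    - {"travel": [130, 4, -80], "yaw": 0, "grip": 1}
    - {"travel": [130, 4, -80], "yaw": 0, "grip": 1}
    - {"travel": [130, 4, -80], "yaw": 0, "grip": 1}
    - {"travel": [130, 4, -80], "yaw": 0, "grip": 1}

```text
time_s: 11.62
tool_pos: [0.3627, -0.0432, 0.1254]
tcp_rot: [[-0.994, -0.112, 0.011], [-0.111, 0.992, 0.068], [-0.019, 0.067, -0.998]]
wrist_force: [0.4, -0.2, 0.7]
grip_width: 0.0001
grasp_force: 0.0
```

```bash
cat >> h.py <<'E'
a=np.radians(6.35);cc,ss=np.cos(np.radians(10)),np.sin(np.radians(10))
F=np.array([.422,-.0345,.021]);RD=np.array([[cc*np.cos(a),-np.sin(a),-ss*np.cos(a)],[cc*np.sin(a),np.cos(a),-ss*np.sin(a)],[ss,0,cc]])
def deck(x,y,z): return F+RD@np.array([x,y,z])
def billet():
    for c in("scene","top"):
        im,W,ok=cloud(c); D=(W-F)@RD*1000
        hsv=cv2.cvtColor(im,cv2.COLOR_RGB2HSV)
        m=ok&(D[...,0]>-20)&(D[...,0]<345)&(abs(D[...,1])<50)&(D[...,2]>34)&(D[...,2]<46)
        n,l,st,_=cv2.connectedComponentsWithStats(m.astype(np.uint8))
        for i in range(1,n):
            if st[i,4]>60:
                q=D[l==i]; print(c,st[i,4],st[i,:4],rect(q),"z",np.median(q[:,2]).round(1),"x",q[:,0].min().round(1),q[:,0].max().round(1))
        cv2.imwrite(f"pics/{c}_l.png",im[:,:,::-1])
E
python3 - <<'E'
from h import *
billet()
tt(deck(-15,0,22),deck(-15,0,60))
E
```

```text
scene 573 [231 206  45  24] (array([73631.5, -1876.8]), array([ 47437.8, 121641.2]), 88.3) z 40.2 x 12.9 134.9
top 469 [290 202  18  39] (array([74584.8,   163.3]), array([ 45083.2, 120597.1]), 89.0) z 39.7 x 14.6 135.0
t 11.7167 tcp [ 0.363 -0.043  0.125] xang -173.6 z [ 0.011  0.068 -0.998] J [-0.178 -0.008 -0.56   1.02   0.069 -0.29 ] F [0.123 0.316 1.043] w -0.00012326049138009916 0.0
[-18.056  -2.091  19.082] -> [ 18186.3   1301.  -19245.5]
[-24.614  -2.821  56.505] -> [ 24106.1   3814.8 -56697.3]
```

```bash
python3 - <<'E'
import re
s=open('h.py').read().replace('return F+RD@np.array([x,y,z])','return F+RD@(np.array([x,y,z])/1000)');open('h.py','w').write(s)
from h import *
for c in("scene","top"):
    im,W,ok=cloud(c);D=(W-F)@RD*1000
    m=ok&(abs(D[...,1])<18)&(D[...,0]>268)&(D[...,0]<348)
    h,_=np.histogram(D[m][:,0],np.arange(268,350,4),weights=None)
    for x0 in range(268,348,4):
        k=m&(D[...,0]>=x0)&(D[...,0]<x0+4)
        if k.any(): print(c,x0,k.sum(),np.percentile(D[k][:,2],[10,50,90]).round(0),im[k].mean(0).round(0))
tt(deck(-10,-1,60),deck(-10,-1,20),deck(-2,-1,20),deck(90,-1,20))
print(np.array(bot.sense()["tcp_rot"]).T@RD[:,0])
E
```

```text
scene 268 12 [-1.  1.  3.] [255. 235. 186.]
scene 272 4 [-1.  1.  1.] [255. 244. 196.]
scene 276 4 [-0.  0.  1.] [236. 216. 166.]
scene 280 5 [27. 28. 30.] [239. 203. 148.]
scene 284 14 [28. 30. 32.] [246. 206. 136.]
scene 288 26 [13. 26. 31.] [217. 178. 102.]
scene 292 13 [28. 30. 31.] [249. 216. 127.]
scene 296 62 [ 1. 19. 30.] [209. 180. 116.]
scene 300 15 [-1.  2. 20.] [238. 225. 189.]
scene 304 15 [-1.  1. 21.] [237. 226. 192.]
scene 308 16 [-1.  0. 21.] [239. 226. 189.]
scene 312 17 [-1.  0. 20.] [240. 229. 197.]
scene 316 16 [-1.  1. 20.] [238. 225. 188.]
scene 320 16 [-2.  1. 20.] [237. 224. 189.]
scene 324 19 [-2.  2. 20.] [236. 223. 191.]
scene 328 17 [-2.  0. 20.] [238. 224. 185.]
scene 332 15 [-1.  2. 19.] [235. 223. 189.]
scene 336 16 [-1.  1. 20.] [240. 227. 191.]
scene 340 11 [-1.  2. 22.] [224. 209. 180.]
scene 344 3 [21. 22. 23.] [234. 220. 208.]
top 268 14 [-3. -1.  3.] [254. 252. 190.]
top 272 13 [-7. -2.  3.] [255. 254. 196.]
top 276 15 [-5.  0.  4.] [254. 250. 196.]
top 280 13 [-5. -2.  5.] [252. 231. 146.]
top 284 12 [ 4. 28. 31.] [254. 230. 112.]
top 288 15 [ 3
[... 298 characters left out ...]
. 18.] [254. 249. 209.]
top 320 15 [-9.  1. 18.] [254. 249. 205.]
top 324 15 [-3.  1. 16.] [254. 249. 201.]
top 328 14 [-4.  0. 24.] [253. 247. 203.]
top 332 14 [-1.  6. 20.] [254. 250. 211.]
top 336 14 [-6.  1. 14.] [254. 250. 204.]
top 340 15 [-6.  2. 11.] [253. 248. 195.]
top 344 15 [-5.  2. 20.] [250. 240. 190.]
t 11.8167 tcp [ 0.362 -0.043  0.125] xang -173.6 z [ 0.01   0.069 -0.998] J [-0.178 -0.008 -0.561  1.02   0.069 -0.29 ] F [-0.044  0.437 -0.677] w 0.0003649902421884078 0.0
[ 0.402 -0.038  0.078] -> [-39.   -2.3  47.2]
[ 0.409 -0.037  0.039] -> [-45.3  -4.9  86.6]
[ 0.417 -0.036  0.04 ] -> [-53.2  -4.8  85.3]
[ 0.507 -0.026  0.056] -> [-144.    -3.9   71. ]
[-0.988  0.01  -0.156]
```

The stop face should be near deck x = 282. Lower behind the billet and start pushing.

Emit:
send_rows:
  commands:
    - {"travel": [-18, -1, 24], "yaw": 0, "grip": 1}
    - {"travel": [-39, -2, 47], "yaw": 0, "grip": 1}
    - {"travel": [-41, -3, 70], "yaw": 0, "grip": 1}
    - {"travel": [-45, -5, 86], "yaw": 0, "grip": 1}
    - {"travel": [-45, -5, 86], "yaw": 0, "grip": 1}
    - {"travel": [-55, -5, 84.5], "yaw": 0, "grip": 1}
    - {"travel": [-65, -5, 83], "yaw": 0, "grip": 1}
    - {"travel": [-75, -5, 81.5], "yaw": 0, "grip": 1}
    - {"travel": [-85, -4, 80], "yaw": 0, "grip": 1}
    - {"travel": [-95, -4, 78], "yaw": 0, "grip": 1}
    - {"travel": [-95, -4, 78], "yaw": 0, "grip": 1}

```text
time_s: 12.73
tool_pos: [0.4605, -0.0312, 0.0504]
tcp_rot: [[-0.994, -0.112, 0.013], [-0.111, 0.991, 0.068], [-0.021, 0.066, -0.998]]
wrist_force: [-0.1, -0.4, 0.8]
grip_width: 0.0001
grasp_force: 0.0
```

```bash
cat >> h.py <<'E'
def st():
    s=bot.sense(); print("t",s["time_s"],"deck tcp",((np.array(s["tool_pos"])-F)@RD*1000).round(1),"F deck",(np.array(s["wrist_force"])@RD).round(1),"ex in tool",(np.array(s["tcp_rot"]).T@RD[:,0]).round(3))
E
python3 -c "
from h import *
st();billet()"
```

```text
t 12.7333 deck tcp [43.1 -0.9 22.3] F deck [ 0.  -0.4  0.8] ex in tool [-0.988  0.01  -0.153]
scene 618 [241 210  49  25] (array([ 1.120882e+05, -2.190000e+01]), array([133663.6,  48809.3]), 0.5) z 40.2 x 45.4 178.8
top 147 [288 188  15  20] (array([149627.2,   1774.7]), array([44362.4, 58001.1]), 89.6) z 39.1 x 120.8 178.6
```

Emit:
send_rows:
  commands:
    - {"travel": [-6, 0, -1], "yaw": 0, "grip": 1}
    - {"travel": [-12, 0, -2], "yaw": 0, "grip": 1}
    - {"travel": [-18, 0, -3], "yaw": 0, "grip": 1}
    - {"travel": [-24, 0, -4], "yaw": 0, "grip": 1}
    - {"travel": [-30, 0, -5], "yaw": 0, "grip": 1}
    - {"travel": [-36, 0, -6], "yaw": 0, "grip": 1}
    - {"travel": [-38, 0, -6], "yaw": 0, "grip": 1}

```text
time_s: 13.42
tool_pos: [0.4957, -0.0274, 0.0554]
tcp_rot: [[-0.994, -0.112, 0.01], [-0.111, 0.991, 0.068], [-0.017, 0.067, -0.998]]
wrist_force: [-9.4, -0.9, 9.1]
grip_width: 0.0004
grasp_force: 5.3
```

```bash
python3 -c "
from h import *
st();billet()"
```

```text
t 13.4167 deck tcp [78.9 -1.1 21. ] F deck [-7.7  0.1 10.6] ex in tool [-0.988  0.01  -0.156]
scene 638 [252 213  50  25] (array([145989.1,    226. ]), array([ 49236.3, 132770.8]), 89.8) z 40.3 x 79.5 212.4
top 85 [286 177  15  11] (array([198712.6,   2807.7]), array([28935.2, 44542. ]), 1.6) z 40.1 x 183.8 213.3
```

Emit:
send_rows:
  commands:
    - {"travel": [-2, 0, -1], "yaw": 0, "grip": 1}
    - {"travel": [-4, 0, -2], "yaw": 0, "grip": 1}
    - {"travel": [-6, 0, -2.5], "yaw": 0, "grip": 1}

```text
time_s: 13.77
tool_pos: [0.5015, -0.0269, 0.058]
tcp_rot: [[-0.994, -0.112, 0.01], [-0.111, 0.991, 0.069], [-0.018, 0.067, -0.998]]
wrist_force: [-1.0, -0.3, 0.1]
grip_width: -0.0001
grasp_force: 0.5
```

```bash
python3 -c "
from h import *
st();billet()"
```

```text
t 13.7667 deck tcp [85.1 -1.3 22.6] F deck [-1.  -0.2  0.3] ex in tool [-0.988  0.01  -0.156]
scene 644 [254 214  49  25] (array([153321.8,   -349.1]), array([130514.7,  47972.7]), 1.2) z 40.9 x 88.4 218.6
top 88 [286 175  15  14] (array([200893.4,   2290.9]), array([38465.1, 44558.4]), 1.5) z 40.2 x 181.1 220.1
```

Emit:
send_rows:
  commands:
    - {"travel": [-3, 0, -0.5], "yaw": 0, "grip": 1}
    - {"travel": [-6, 0, -1], "yaw": 0, "grip": 1}
    - {"travel": [-9, 0, -1.5], "yaw": 0, "grip": 1}
    - {"travel": [-12, 0, -2], "yaw": 0, "grip": 1}
    - {"travel": [-15, 0, -2.5], "yaw": 0, "grip": 1}
    - {"travel": [-18, 0, -3], "yaw": 0, "grip": 1}
    - {"travel": [-20, 0, -3.2], "yaw": 0, "grip": 1}

```text
time_s: 14.45
tool_pos: [0.5213, -0.0249, 0.0614]
tcp_rot: [[-0.994, -0.112, 0.01], [-0.111, 0.991, 0.069], [-0.018, 0.067, -0.998]]
wrist_force: [-1.3, -1.1, 0.5]
grip_width: -0.0001
grasp_force: 0.9
```

```bash
python3 -c "
from h import *
st();billet()"
```

```text
t 14.45 deck tcp [105.3  -1.4  22.5] F deck [-1.4 -0.9  0.7] ex in tool [-0.988  0.01  -0.156]
scene 541 [259 216  45  23] (array([163841. ,  -1087.2]), array([ 47383. , 120202.6]), 89.9) z 40.3 x 103.7 223.9
```

Emit:
send_rows:
  commands:
    - {"travel": [-2, 0, -0.3], "yaw": 0, "grip": 1}
    - {"travel": [-4, 0, -0.6], "yaw": 0, "grip": 1}
    - {"travel": [-6, 0, -0.9], "yaw": 0, "grip": 1}
    - {"travel": [-8, 0, -1.2], "yaw": 0, "grip": 1}
    - {"travel": [-9, 0, -1.4], "yaw": 0, "grip": 1}

```text
time_s: 14.97
tool_pos: [0.5281, -0.0241, 0.0624]
tcp_rot: [[-0.994, -0.111, 0.007], [-0.111, 0.992, 0.068], [-0.014, 0.067, -0.998]]
wrist_force: [-13.0, -1.5, 4.2]
grip_width: -0.0001
grasp_force: 6.3
```

```bash
python3 -c "
from h import *
st()"
```

```text
t 14.9667 deck tcp [112.2  -1.4  22.3] F deck [-12.2  -0.1   6.4] ex in tool [-0.987  0.011 -0.159]
```

Emit:
send_rows:
  commands:
    - {"travel": [-2, 0, -0.3], "yaw": 0, "grip": 1}
    - {"travel": [-4, 0, -0.6], "yaw": 0, "grip": 1}
    - {"travel": [-6, 0, -0.9], "yaw": 0, "grip": 1}
    - {"travel": [-8, 0, -1.2], "yaw": 0, "grip": 1}
    - {"travel": [-10, 0, -1.6], "yaw": 0, "grip": 1}

```text
time_s: 15.38
tool_pos: [0.538, -0.0231, 0.0642]
tcp_rot: [[-0.994, -0.111, 0.007], [-0.111, 0.992, 0.068], [-0.014, 0.067, -0.998]]
wrist_force: [-10.1, -2.0, 2.6]
grip_width: -0.0002
grasp_force: 5.3
```

```bash
python3 -c "
from h import *
st();billet()"
```

```text
t 15.3833 deck tcp [122.3  -1.5  22.3] F deck [-9.6 -0.9  4.4] ex in tool [-0.987  0.011 -0.159]
scene 456 [265 217  39  22] (array([172976.3,   -916.5]), array([102465.4,  46289.7]), 0.2) z 40.2 x 121.8 224.2
```

Emit:
send_rows:
  commands:
    - {"travel": [-2, 0, -0.3], "yaw": 0, "grip": 1}
    - {"travel": [-4, 0, -0.6], "yaw": 0, "grip": 1}
    - {"travel": [-6, 0, -0.9], "yaw": 0, "grip": 1}
    - {"travel": [-8, 0, -1.2], "yaw": 0, "grip": 1}
    - {"travel": [-8, 0, -1.2], "yaw": 0, "grip": 1}

```text
time_s: 15.9
tool_pos: [0.5463, -0.0223, 0.0656]
tcp_rot: [[-0.994, -0.111, 0.007], [-0.111, 0.992, 0.068], [-0.015, 0.067, -0.998]]
wrist_force: [-10.4, -1.5, 4.9]
grip_width: 0.0001
grasp_force: 5.0
```

Emit:
send_rows:
  commands:
    - {"travel": [-1, 0, -0.2], "yaw": 0, "grip": 1}
    - {"travel": [-2, 0, -0.3], "yaw": 0, "grip": 1}
    - {"travel": [-3, 0, -0.5], "yaw": 0, "grip": 1}

```text
time_s: 16.15
tool_pos: [0.5488, -0.0221, 0.0661]
tcp_rot: [[-0.994, -0.111, 0.006], [-0.111, 0.992, 0.068], [-0.014, 0.067, -0.998]]
wrist_force: [-12.4, -2.0, 4.9]
grip_width: 0.0001
grasp_force: 6.0
```

```bash
python3 -c "
from h import *
st();billet()"
```

```text
t 16.15 deck tcp [133.3  -1.7  22.3] F deck [-11.5  -0.6   7. ] ex in tool [-0.987  0.011 -0.159]
scene 404 [269 219  35  20] (array([178896.3,  -1648.1]), array([90494.4, 47101.3]), 1.2) z 40.3 x 134.0 224.1
```

Emit:
send_rows:
  commands:
    - {"travel": [-1, 0, -0.2], "yaw": 0, "grip": 1}
    - {"travel": [-2, 0, -0.3], "yaw": 0, "grip": 1}
    - {"travel": [-3, 0, -0.5], "yaw": 0, "grip": 1}
    - {"travel": [-4, 0, -0.6], "yaw": 0, "grip": 1}
    - {"travel": [-4, 0, -0.6], "yaw": 0, "grip": 1}

```text
time_s: 16.67
tool_pos: [0.553, -0.0216, 0.0668]
tcp_rot: [[-0.994, -0.111, 0.007], [-0.111, 0.992, 0.068], [-0.014, 0.067, -0.998]]
wrist_force: [-11.5, -1.0, 5.5]
grip_width: 0.0003
grasp_force: 5.6
```

Emit:
send_rows:
  commands:
    - {"travel": [-1, 0, -0.2], "yaw": 0, "grip": 1}
    - {"travel": [-2, 0, -0.3], "yaw": 0, "grip": 1}
    - {"travel": [-2, 0, -0.3], "yaw": 0, "grip": 1}

```text
time_s: 16.92
tool_pos: [0.555, -0.0214, 0.0671]
tcp_rot: [[-0.994, -0.111, 0.007], [-0.111, 0.992, 0.068], [-0.014, 0.067, -0.998]]
wrist_force: [-10.9, -1.0, 4.6]
grip_width: -0.0002
grasp_force: 5.8
```

Emit:
send_rows:
  commands:
    - {"travel": [-1, 0, -0.2], "yaw": 0, "grip": 1}
    - {"travel": [-2, 0, -0.3], "yaw": 0, "grip": 1}
    - {"travel": [-2, 0, -0.3], "yaw": 0, "grip": 1}

```text
time_s: 17.17
tool_pos: [0.5569, -0.0212, 0.0675]
tcp_rot: [[-0.994, -0.111, 0.007], [-0.111, 0.992, 0.068], [-0.014, 0.067, -0.998]]
wrist_force: [-11.1, -1.1, 6.6]
grip_width: 0.0
grasp_force: 6.0
```

Emit:
send_rows:
  commands:
    - {"travel": [-1, 0, -0.2], "yaw": 0, "grip": 1}
    - {"travel": [-1.5, 0, -0.3], "yaw": 0, "grip": 1}
    - {"travel": [-1.5, 0, -0.3], "yaw": 0, "grip": 1}

```text
time_s: 17.42
tool_pos: [0.5585, -0.0211, 0.0678]
tcp_rot: [[-0.994, -0.111, 0.007], [-0.111, 0.992, 0.068], [-0.014, 0.067, -0.998]]
wrist_force: [-10.7, -1.0, 4.8]
grip_width: -0.0001
grasp_force: 5.5
```

Emit:
send_rows:
  commands:
    - {"travel": [-0.5, 0, -0.1], "yaw": 0, "grip": 1}
    - {"travel": [-1, 0, -0.2], "yaw": 0, "grip": 1}
    - {"travel": [-1, 0, -0.2], "yaw": 0, "grip": 1}

```text
time_s: 17.67
tool_pos: [0.5595, -0.021, 0.068]
tcp_rot: [[-0.994, -0.111, 0.007], [-0.111, 0.992, 0.068], [-0.015, 0.067, -0.998]]
wrist_force: [-10.1, -1.2, 3.3]
grip_width: -0.0001
grasp_force: 5.3
```

Emit:
send_rows:
  commands:
    - {"travel": [-1, 0, -0.1], "yaw": 0, "grip": 1}
    - {"travel": [-1.5, 0, -0.2], "yaw": 0, "grip": 1}
    - {"travel": [-1.5, 0, -0.2], "yaw": 0, "grip": 1}

```text
time_s: 17.92
tool_pos: [0.5609, -0.0208, 0.0682]
tcp_rot: [[-0.994, -0.111, 0.007], [-0.111, 0.992, 0.068], [-0.014, 0.067, -0.998]]
wrist_force: [-11.4, -1.5, 5.7]
grip_width: -0.0001
grasp_force: 5.7
```

Emit:
send_rows:
  commands:
    - {"travel": [-1, 0, -0.1], "yaw": 0, "grip": 1}
    - {"travel": [-1.5, 0, -0.2], "yaw": 0, "grip": 1}
    - {"travel": [-1.5, 0, -0.2], "yaw": 0, "grip": 1}

```text
time_s: 18.17
tool_pos: [0.5623, -0.0207, 0.0684]
tcp_rot: [[-0.994, -0.111, 0.007], [-0.111, 0.992, 0.068], [-0.014, 0.067, -0.998]]
wrist_force: [-11.9, -1.9, 5.8]
grip_width: 0.0
grasp_force: 6.0
```

Emit:
send_rows:
  commands:
    - {"travel": [-1, 0, -0.2], "yaw": 0, "grip": 1}
    - {"travel": [-1.5, 0, -0.3], "yaw": 0, "grip": 1}
    - {"travel": [-1.5, 0, -0.3], "yaw": 0, "grip": 1}

```text
time_s: 18.42
tool_pos: [0.564, -0.0205, 0.0688]
tcp_rot: [[-0.994, -0.111, 0.007], [-0.111, 0.992, 0.068], [-0.015, 0.067, -0.998]]
wrist_force: [-9.3, -1.1, 4.1]
grip_width: 0.0001
grasp_force: 5.3
```

Emit:
send_rows:
  commands:
    - {"travel": [-1, 0, -0.2], "yaw": 0, "grip": 1}
    - {"travel": [-1.5, 0, -0.3], "yaw": 0, "grip": 1}
    - {"travel": [-1.5, 0, -0.3], "yaw": 0, "grip": 1}

```text
time_s: 18.67
tool_pos: [0.5656, -0.0204, 0.0691]
tcp_rot: [[-0.994, -0.111, 0.007], [-0.111, 0.992, 0.068], [-0.015, 0.067, -0.998]]
wrist_force: [-9.3, -1.1, 2.4]
grip_width: -0.0
grasp_force: 4.7
```

```bash
python3 -c "
from h import *
st()
for c in ('scene','top'):
    im,W,ok=cloud(c);D=(W-F)@RD*1000
    for x0 in range(264,304,4):
        k=ok&(abs(D[...,1])<18)&(D[...,0]>=x0)&(D[...,0]<x0+4)
        if k.any(): print(c,x0,k.sum(),np.percentile(D[k][:,2],[10,50,90]).round(0))
    if c=='top': cv2.imwrite('pics/t5.png',cv2.resize(im[110:210,255:330,::-1],None,fx=5.8,fy=5.8,interpolation=2))
"
```

```text
t 18.6667 deck tcp [150.5  -1.9  22.3] F deck [-8.8 -0.1  4. ] ex in tool [-0.987  0.011 -0.159]
scene 264 183 [ 44. 401. 517.]
scene 268 81 [ 41. 510. 519.]
scene 272 97 [ 41. 504. 515.]
scene 276 113 [ 41. 498. 511.]
scene 280 183 [ 38. 478. 504.]
scene 284 174 [153. 473. 499.]
scene 288 120 [ 27. 467. 493.]
scene 292 106 [ 30. 468. 482.]
scene 296 58 [ 2. 20. 30.]
scene 300 19 [-1.  2. 22.]
top 264 31 [511. 515. 524.]
top 268 31 [503. 513. 521.]
top 272 30 [502. 507. 516.]
top 276 30 [496. 502. 514.]
top 280 31 [486. 495. 509.]
top 284 23 [479. 491. 505.]
top 288 15 [484. 493. 501.]
top 292 25 [ -4.  27. 487.]
top 296 16 [23. 29. 33.]
top 300 13 [-4.  4. 20.]
```

View pics/t5.png

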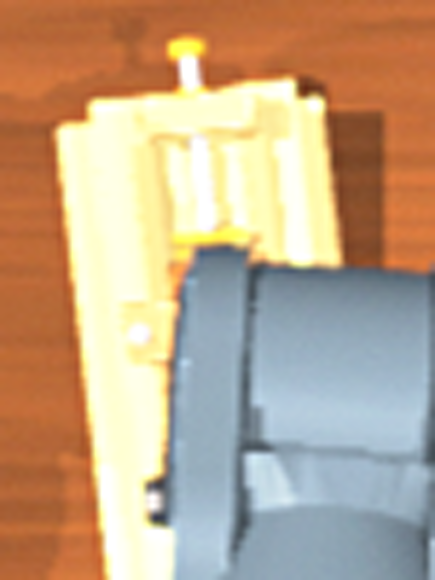

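The billet's nose (crop at 180,265) is just short of the brass plate (205,238), with only millimetres left. Continuing in small steps.

Emit:
send_rows:
  commands:
    - {"travel": [-1, 0, -0.2], "yaw": 0, "grip": 1}
    - {"travel": [-1.5, 0, -0.3], "yaw": 0, "grip": 1}
    - {"travel": [-1.5, 0, -0.3], "yaw": 0, "grip": 1}

```text
time_s: 19.02
tool_pos: [0.5664, -0.0203, 0.0692]
tcp_rot: [[-0.994, -0.111, 0.006], [-0.111, 0.992, 0.068], [-0.013, 0.067, -0.998]]
wrist_force: [-14.2, -1.4, 4.4]
grip_width: 0.0
grasp_force: 7.1
```

```bash
python3 -c "
from h import *
st()
im,W,ok=cloud('scene');D=(W-F)@RD*1000
m=ok&(abs(D[...,1])<26)&(D[...,0]>266)&(D[...,0]<310)
k=m&(abs(D[...,2]-40)<5);print('billet',np.percentile(D[k][:,0],[50,90,98,100]))
k=m&(abs(D[...,2]-29)<4)&(D[...,0]>270);print('plate',np.percentile(D[k][:,0],[0,2,10,50,100]),k.sum())
"
```

```text
t 19.0167 deck tcp [151.2  -1.8  22.3] F deck [-13.3   0.1   6.9] ex in tool [-0.987  0.011 -0.16 ]
billet [275.4483898  282.91585666 283.72109479 283.93674547]
plate [270.45015928 272.57113945 281.64073351 289.26697889 298.70389827] 100
```

Emit:
send_rows:
  commands:
    - {"travel": [-0.5, 0, -0.1], "yaw": 0, "grip": 1}
    - {"travel": [-0.8, 0, -0.1], "yaw": 0, "grip": 1}
    - {"travel": [-0.8, 0, -0.1], "yaw": 0, "grip": 1}

```text
time_s: 19.32
tool_pos: [0.5666, -0.0202, 0.0692]
tcp_rot: [[-0.994, -0.111, 0.005], [-0.111, 0.992, 0.068], [-0.012, 0.067, -0.998]]
wrist_force: [-17.7, -1.3, 6.5]
grip_width: 0.0001
grasp_force: 9.0
```

Emit:
send_rows:
  commands:
    - {"travel": [-0.4, 0, -0.1], "yaw": 0, "grip": 1}
    - {"travel": [-0.7, 0, -0.1], "yaw": 0, "grip": 1}
    - {"travel": [-0.7, 0, -0.1], "yaw": 0, "grip": 1}
    - {"travel": [-0.7, 0, -0.1], "yaw": 0, "grip": 1}
    - {"travel": [-0.7, 0, -0.1], "yaw": 0, "grip": 1}
    - {"travel": [-0.7, 0, -0.1], "yaw": 0, "grip": 1}
    - {"travel": [-0.7, 0, -0.1], "yaw": 0, "grip": 1}
    - {"travel": [-0.7, 0, -0.1], "yaw": 0, "grip": 1}

```text
time_s: 19.98
tool_pos: [0.5668, -0.0202, 0.0692]
tcp_rot: [[-0.994, -0.111, 0.004], [-0.11, 0.992, 0.068], [-0.012, 0.067, -0.998]]
wrist_force: [-21.0, -2.8, 7.2]
grip_width: -0.0001
grasp_force: 10.4
```

```bash
python3 -c "
from h import *
st()"
```

```text
t 19.9833 deck tcp [151.7  -1.8  22.2] F deck [-19.6  -0.5  10.7] ex in tool [-0.987  0.011 -0.162]
```

Emit:
send_rows:
  commands:
    - {"travel": [-0.4, 0, 0], "yaw": 0, "grip": 1}
    - {"travel": [-0.4, 0, 0], "yaw": 0, "grip": 1}
    - {"travel": [-0.4, 0, 0], "yaw": 0, "grip": 1}
    - {"travel": [-0.4, 0, 0], "yaw": 0, "grip": 1}
    - {"travel": [-0.4, 0, 0], "yaw": 0, "grip": 1}
    - {"travel": [-0.4, 0, 0], "yaw": 0, "grip": 1}

```text
time_s: 20.48
tool_pos: [0.5668, -0.0202, 0.0692]
tcp_rot: [[-0.994, -0.111, 0.003], [-0.11, 0.992, 0.068], [-0.011, 0.067, -0.998]]
wrist_force: [-23.0, -2.9, 10.6]
grip_width: 0.0
grasp_force: 11.7
```

Emit:
send_rows:
  commands:
    - {"travel": [1, 0, 0.1], "yaw": 0, "grip": 1}
    - {"travel": [2, 0, 0.2], "yaw": 0, "grip": 1}
    - {"travel": [3, 0, 0.3], "yaw": 0, "grip": 1}
    - {"travel": [5, 0, 0.5], "yaw": 0, "grip": 1}
    - {"travel": [10, 0, 1], "yaw": 0, "grip": 1}
    - {"travel": [25, 0, 2], "yaw": 0, "grip": 1}
    - {"travel": [50, 0, 0], "yaw": 0, "grip": 1}
    - {"travel": [80, 0, -20], "yaw": 0, "grip": 1}
    - {"travel": [110, 0, -50], "yaw": 0, "grip": 1}
    - {"travel": [140, 0, -80], "yaw": 0, "grip": 1}
    - {"travel": [170, 0, -100], "yaw": 0, "grip": 1}
    - {"travel": [190, 0, -120], "yaw": 0, "grip": 1}
    - {"travel": [200, 0, -120], "yaw": 0, "grip": 1}
    - {"travel": [200, 0, -120], "yaw": 0, "grip": 1}
    - {"travel": [200, 0, -120], "yaw": 0, "grip": 1}

```text
time_s: 21.73
tool_pos: [0.3707, -0.0504, 0.1862]
tcp_rot: [[-0.994, -0.111, 0.011], [-0.11, 0.992, 0.068], [-0.018, 0.067, -0.998]]
wrist_force: [0.1, -0.2, -0.1]
grip_width: 0.0001
grasp_force: 0.0
```

```bash
python3 -c "
from h import *
st();billet()
im,W,ok=cloud('scene');D=(W-F)@RD*1000
m=ok&(abs(D[...,1])<26)&(D[...,0]>266)&(D[...,0]<310)
k=m&(abs(D[...,2]-40)<5);print('billet',np.percentile(D[k][:,0],[50,90,98,100]))
cv2.imwrite('pics/s6.png',cv2.resize(im[190:290,215:385,::-1],None,fx=4.5,fy=4.5,interpolation=2))
"
```

```text
t 21.7333 deck tcp [-23.3 -10.1 171.8] F deck [ 0.1 -0.2 -0.1] ex in tool [-0.988  0.011 -0.155]
scene 298 [278 220  26  19] (array([194508.5,   -255.6]), array([59979.6, 51457.8]), 3.5) z 40.3 x 163.2 225.6
scene 155 [311 229  16  17] (array([272721.5,    676.7]), array([24377.8, 46811.8]), 0.2) z 40.3 x 260.5 285.0
top 90 [284 154  15   8] (array([275475.8,   2499.1]), array([19700.5, 44611. ]), 0.2) z 39.6 x 265.6 285.3
top 242 [286 171  17  22] (array([200331.3,    944.8]), array([69222.4, 45001. ]), 1.1) z 39.8 x 165.7 234.5
billet [276.09101169 283.23861075 283.87607732 284.34064781]
```

View pics/s6.png

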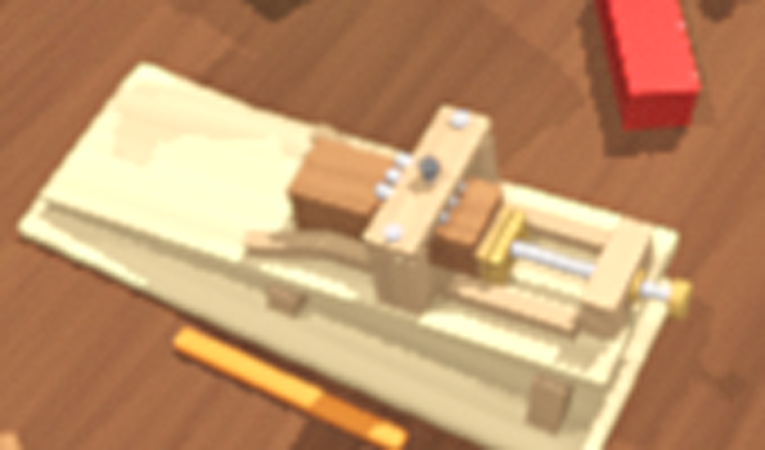

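The billet lies flat in the channel under the bridge, its nose against the stop plate (crop at 495,240). The bystanders haven't moved and the arm is clear, so I'm handing it in.

```bash
python3 -c "
from rig import bot
print(bot.close_job())"
```

```text
the job is handed in; nothing more can be done
None
```

The job is handed in, with no verdict returned: the billet was laid on the ramp foot, released, pushed under the shoe and pressed against the stop at about 10 N (estimated from wrist force less shoe drag), and it rests flat there with the arm clear.

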